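# Hold the relined mill drum heavy side down

### The arm

A 7-joint arm with a two-finger parallel gripper is mounted at the origin on the work surface. World frame = base frame: x ahead of the robot, y to its left, z up, the work surface at z = 0. Lengths are in m, angles in rad, forces in N, time in s.
With the tool pointing down it reaches from about 0.35 to 0.9 m from the base axis. Payload 19.9 kg.
Tool frame: the origin (TCP) lies at the very end of the fingers, on their centre line; the grasp point (between the pads) lies manip.pinch_z behind it (manip.pinch_z is the distance from the TCP to the grasp point, in m); z points along the fingers, y is the line along which they close (so a half turn about z gives the same grasp; the last joint's range is limited). The gripper opens to 94 mm and grips with 3 to 60 N. Pads are 16 mm wide; open, the fingers measure 119 mm over their backs; the gripper's body (75 mm by 177 mm) begins 78 mm behind the grasp point.
Start: joints at [-1.327, 0.417, -0.01, 1.614, 0.005, 1.111, -0.053], TCP at [0.176, 0.6, 0.205] pointing down, gripper open.
Joint ranges: [-2.81, 2.81], [-0.39, 2.02], [-1.27, 1.25], [0.06, 2.57], [-1.19, 4.33], [0.19, 2], [-2.82, 2.82]. Speed limits (rad/s): [1.89, 1.89, 2.39, 2.39, 3.01, 3.01, 3.01].

### API

Orientations are given as a rotation vector (axis times angle).
In Python, from plant import manip gives the robot as it stands.
- The arm moves only by the tool servo_tool, never from a script. Its argument "deltas" is a list of rows, each a list of 7 numbers: the closure, from 0 (fully open) to 1 (shut), then the shift along the tool's x, y, z in cm, then the turn, a rotation vector about the tool's x, y, z in rad. A call has 1 to 5 rows; each row is the pose to reach, as a shift and turn from the pose commanded when the call began, along the tool's axes at that moment; what a row does not reach only later rows make up. A row lasts 1/8 s, in which the tool goes at most 62.5 mm and 10.7 degrees, less where a joint would pass 70% of its speed; a pose out of reach is approached as far as the arm can. A call with a gripper value outside its range is refused whole. The fingers move at their own pace and stop on an object; "squeeze" is the grip in N (left out, the last holds). Time passes only in rows, so rows that repeat a pose let the fingers close. It gives the time, the measured TCP pose, the force, the opening and the grip force at its end, in the units of the state.
- manip.read_state(): the state, without advancing time (a new reading comes with each control period).
- manip.snapshot(name): name is "scene" or "top"; returns a dict with "frame" (480x640x3 uint8, red, green, blue), "mtx" (3x3 intrinsics, pixels), "R" (3x3) and "t" (3): a world point X has camera coordinates R X + t. Camera axes: x right, y down, z forward; pixel columns grow to the right and rows downward; lengths in m; the calibration is good to about 2 mm. A picture is of the moment at which its call begins. There is no depth.
- manip.job_done(): hands the job in; it is judged then, once.
Trained networks look in the newest picture that a camera, given by its name, has taken for a name from the list of things; names that differ only in an ending like _2 or _b are one class to them, and where a whole thing is asked for, a point or a joint stands for the part that bears it (a point fixed in the world has none). Each returns a list of dicts, best first, with "score" (0 to 1); they miss things now and then, are a little off and sometimes report something else, mostly with a low value. They report only what shows in the picture. A call takes as long as a camera call.
- manip.outline_of(name, camera): "pixels" (480x640 bool, what is visible of it) and "rect" ([centre column, centre row, width, height] in pixels, round what is visible of it).
The state is a dict: "time_s": time; "joint_pos": joint angles; "joint_vel": joint speeds; "joint_efforts": joint torques, N m; "ee_pos": TCP position; "tool_rot": TCP orientation; "force": force on the tool from outside, world axes, zero at the start; "torque": the same for the moment, N m; "finger_gap": opening from 0.0 (shut) to 1.0 (fully open); "finger_force": force on a finger pad.
Only numpy, scipy, OpenCV 4.12 (cv2) and the standard library are available. Lean on these libraries where they do the work, as an engineer would, in place of code of your own. Each camera call takes 0.05 s, during which the arm holds its last target. There are 200 camera calls.

### The job

The mill's drum has just been relined and one side of it is now too heavy; nothing on the outside shows which. Lower the mill's side guard all the way down, then turn the drum round by its crank handle to feel where the heavy side pulls, and finish with the drum standing still, heavy side straight down, and your grip still closed on the crank handle - keep holding it there so that I can bolt the balance weight on at the top. Leave the other things on the bench where they are.

Things in the scene. Friction and masses are not known exactly. Their poses are not given: they have to be found in the camera images.
- mill: the mill: a grey steel bed 400 x 220 mm fixed to the bench, carrying a round steel drum (160 mm diameter, 150 mm long) on a level shaft, a grey sheet and half hood along its +y side, the guard on its -y side, and a gear motor (disengaged) behind. Origin: on the bench under the middle of the drum. x runs along the shaft, away from the crank; y to the hooded side; z up
- drum (a joint): turning angle of drum and crank together (rad): 0 = crank handle straight above the shaft; grows as the handle goes from the top to the mill's -y side (the guard's side), then the bottom (pi), then the +y side; turns endlessly either way. Bearing seals drag at about 0.43 N m both ways, so the drum stays where it is left
- handle: the crank's black revolving handle, a plain cylinder 26 mm in diameter and 96 mm long, parallel to the shaft, turning freely on its pin; origin on its centre line near the middle, 195 mm out from the middle of the drum and 75 mm from the shaft's axis. x runs along it towards the drum; y and z roll with it. The crank arm, 10 mm thick, is 63 mm from the origin on the drum's side; the other end of the handle is 44 mm from the origin
- shaft (a point): point on the shaft's axis that the handle's origin circles at 75 mm; 135 mm above the bench; axes as mill. About this axis the heavy side (heavy_side in the rules, its z pointing from the shaft to it), hidden anywhere round the closed drum, weighs with 0.28 to 0.41 N m when level with the shaft, and with nothing at the top or bottom; drum and crank are otherwise balanced
- guard (a joint): angle of the side guard (rad): 0 = upright (closed), 1.571 = lying level, fully down; starts up or a little ajar. Its hinge drags at 0.55 N m, so it stays about where it is left
- guard_bar (a point): middle of the round steel bar (12 mm thick, 110 mm long, along the mill's x) that runs above the top edge of the guard sheet on two 12 mm bars, 180 mm from the hinge line, in the plane of the sheet; 34 mm clear between the bar and the sheet's edge. Its z points from the hinge to the bar, its x along the bar
- guard_hinge (a point): point of the guard's hinge line nearest the middle of the bar; 35 mm above the bench; the line runs along the mill's x at the foot of its -y side, 120 mm from the shaft's plane. The guard (sheet 250 mm long and 5 mm thick, 0.5 kg) swings outward to the mill's -y side. Axes as mill
- mallet: bystander: rubber mallet lying down, wooden handle 26 mm thick along its x, 240 mm long in all, head 60 mm thick; origin on the bench under it
- wrench: bystander: steel wrench 180 mm long lying along its x
- weight: bystander: steel balance weight 60 x 30 x 14 mm with two bolt heads on top, not yet needed; origin under its middle
- jar: bystander: closed jar 72 mm across, 95 mm tall; origin under it
- bowl: bystander: terracotta bowl 130 mm across, 55 mm tall; origin under it
- mug: bystander: white cup 76 mm across, 85 mm tall; origin under it
- tile: bystander: spare white lining brick 100 x 50 x 16 mm; origin under its middle
- vase: bystander: terracotta vase 132 mm across, 160 mm tall, on a turntable; origin under it

How it is judged:
On the way, in this order (a step that is already met when the one before it is completed fails the run):
1. the side guard is lowered all the way (value of joint guard above 1.45 rad), for 0.2 s.
2. the drum is turned by its crank handle (contact force between the fingers and handle above 1 N and (velocity of joint drum above 0.1 rad/s or velocity of joint drum below -0.1 rad/s)), for 0.1 s.
At the end, for the whole second after the job is handed in: The guard lies fully down (past 1.45 rad), the drum stands still (under 0.1 rad/s) with its heavy side within 20 degrees of straight down, and the fingers still grip the crank handle (more than 1 N) (value of joint guard above 1.45 rad and angle between heavy_side's own z axis and vertical above 2.7916 rad and contact force between the fingers and handle above 1 N and velocity of joint drum between -0.1 and 0.1 rad/s); the arm keeps its last pose, push and grip.
It fails at once if a bystander is knocked or shifted by more than 4 cm (distance of any of mallet, wrench, weight, jar, bowl, mug, tile, vase from where it was at the start of the episode above 0.04 m).
It also fails if it takes over 72 s, if anything falls off the work surface, if the arm or the gripper's body presses on something with over 40 N, if the wrist force passes 120 N, or if a joint passes its speed limit or range.

## Working session

There is one attempt and no reset: what is moved stays moved. The work goes in short steps, Python scripts to look and compute and a tool call to move; the robot and the scene stay as the last step left them, time stands still between calls to the robot, and variables do not carry over. Pictures are saved under pics/ and viewed, at most 10 in all, crops included, and the job is handed in when it is done.

Besides the shell and the picture viewer there is one more tool, called after "Emit:" by a JSON object that holds its "fn" and its "kwargs". servo_tool: Moves the arm, as the interface text tells. Its arguments: {"type":"object","properties":{"deltas":{"type":"array"},"squeeze":{"type":"number"}},"required":["deltas"]}

```bash
mkdir -p pics; ls
cat > h.py <<'E'
import numpy as np, cv2
from scipy.spatial.transform import Rotation as Ro
from plant import manip
def snap(n,f=None):
    s=manip.snapshot(n)
    if f: cv2.imwrite('pics/'+f,cv2.cvtColor(s['frame'],cv2.COLOR_RGB2BGR))
    return s
def P(s): return s['mtx']@np.c_[s['R'],s['t']]
def proj(s,X):
    X=np.atleast_2d(X); c=X@s['R'].T+s['t']; p=c@s['mtx'].T; return p[:,:2]/p[:,2:]
def tri(a,pa,b,pb):
    X=cv2.triangulatePoints(P(a),P(b),np.array(pa,float).reshape(2,1),np.array(pb,float).reshape(2,1))[:,0]; return X[:3]/X[3]
def onz(s,p,z):
    d=s['R'].T@np.linalg.solve(s['mtx'],[p[0],p[1],1]); c=-s['R'].T@s['t']; return c+d*(z-c[2])/d[2]
E
python3 - <<'E'
from h import *
a=snap('scene','s0.png');b=snap('top','t0.png')
print(manip.pinch_z, manip.read_state())
for n in ['mill','handle','guard','guard_bar','mallet','wrench','weight','jar','bowl','mug','tile','vase']:
    for c in ['scene','top']:
        o=manip.outline_of(n,c); print(n,c,[(round(x['score'],2),np.round(x['rect']).tolist()) for x in o[:2]])
E
```

```text
pics
0.0188 {'time_s': 0.1, 'joint_pos': array([-1.32654886,  0.4179122 , -0.01027913,  1.61411516,  0.00469514,
        1.11067771, -0.05299711]), 'joint_vel': array([-3.85883195e-04, -1.20326973e-03, -5.98416382e-04, -2.50380275e-03,
        7.27935323e-05,  6.49888449e-04,  3.09570378e-04]), 'joint_efforts': array([ 1.26102841e-03, -8.52564096e+01,  6.40772358e-01, -4.26690209e+01,
       -4.87885613e-02,  1.63629052e-02,  1.67233961e-04]), 'ee_pos': array([0.1761001 , 0.59932833, 0.20488875]), 'tool_rot': array([-4.47336606e-01, -3.10951490e+00,  1.70749818e-03]), 'force': array([-0.0938885 ,  0.13512162, -0.37133687]), 'torque': array([-0.0329709 ,  0.0063161 , -0.03441714]), 'finger_force': 0.0, 'finger_gap': 1.0021431611355127}
mill scene [(0.66, [362.0, 275.0, 158.0, 134.0]), (0.4, [219.0, 381.0, 26.0, 38.0])]
mill top [(0.75, [322.0, 175.0, 115.0, 196.0])]
handle scene [(0.69, [150.0, 360.0, 78.0, 42.0]), (0.64, [296.0, 220.0, 26.0, 13.0])]
handle top [(0.58, [325.0, 254.0, 12.0, 42.0])]
guard scene [(0.72, [321.0, 281.0, 66.0, 67.0])]
guard top [(0.97, [368.0, 191.0, 20.0, 
[... 285 characters left out ...]
ench scene [(0.64, [316.0, 222.0, 17.0, 26.0])]
wrench top [(0.65, [240.0, 304.0, 46.0, 57.0]), (0.33, [191.0, 263.0, 16.0, 36.0])]
weight scene []
weight top [(0.81, [398.0, 286.0, 20.0, 19.0])]
jar scene [(0.59, [219.0, 382.0, 30.0, 38.0])]
jar top [(0.57, [510.0, 212.0, 34.0, 32.0])]
bowl scene [(0.83, [207.0, 305.0, 40.0, 32.0])]
bowl top [(0.89, [456.0, 291.0, 47.0, 47.0])]
mug scene [(0.62, [372.0, 216.0, 17.0, 16.0]), (0.57, [322.0, 282.0, 66.0, 65.0])]
mug top [(0.97, [209.0, 226.0, 34.0, 31.0])]
tile scene []
tile top [(0.71, [191.0, 264.0, 18.0, 39.0])]
vase scene [(0.79, [376.0, 155.0, 30.0, 46.0])]
vase top [(0.84, [96.0, 284.0, 64.0, 52.0]), (0.55, [322.0, 177.0, 111.0, 198.0])]
```

Run:
```python
import cv2
a=cv2.imread('pics/s0.png')[170:400,130:450];cv2.imwrite('pics/s0c.png',cv2.resize(a,None,fx=2.5,fy=2.5,interpolation=2))
b=cv2.imread('pics/t0.png')[60:360,60:560];cv2.imwrite('pics/t0c.png',cv2.resize(b,(800,480),interpolation=2))
```

```text
(no output)
```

View pics/s0c.png

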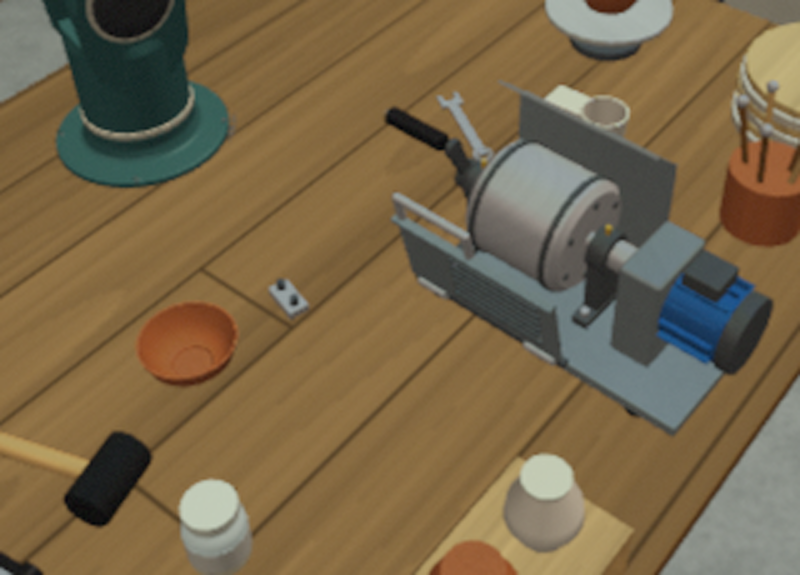

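View pics/t0c.png

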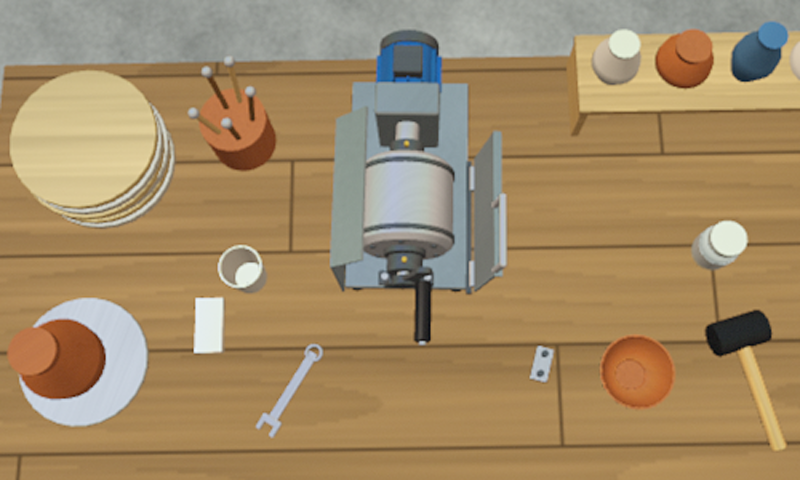

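The scene view shows the mill with the drum on a level shaft. The crank handle is near the top, with its tip at scene (287,217) and top (324,274). The guard is slightly ajar; its bar ends are at scene (289,250) and (317,268). The weight lies on the guard's side, nearer the robot.

Run:
```python
from h import *
a=snap('scene');b=snap('top')
hs=[(287,217),(306,227)];ht=[(324,273),(325,236)]
gs=[(289.5,250),(317,268)];gt=[(372,229),(374.5,183)]
H=[tri(a,p,b,q) for p,q in zip(hs,ht)];G=[tri(a,p,b,q) for p,q in zip(gs,gt)]
np.set_printoptions(precision=4,suppress=True)
print('handle',H,np.linalg.norm(H[0]-H[1]));print('bar',G,np.linalg.norm(G[0]-G[1]))
print('cams',-a['R'].T@a['t'],-b['R'].T@b['t'])
for n,p,z in [('weight',(398,286),.014),('bowl',(456,291),.03),('jar',(510,212),.05),('wrench',(240,304),0.005),('wr_end',(255,280),.005),('mug',(209,226),.04),('tile',(191,264),.016),('mallet',(524,298),.02),('vase',(96,284),.08),('bedcornerL',(276,241),.02),('bedcornerR',(353,241),.02),('bedfarR',(352,113),.02),('bottles on shelf',(421,140),0),('bearing near',(312.5,221),.2)]:
    print(n,onz(b,p,z))
# fine bar: fit via outline
for n in ['handle','guard_bar']:
  for c in ['scene','top']:
    for o in manip.outline_of(n,c)[:2]:
        ys,xs=np.nonzero(o['pixels']); print(n,c,o['score'],len(xs),cv2.minAreaRect(np.c_[xs,ys].astype(np.float32)))
```

```text
handle [array([0.4612, 0.0848, 0.1979]), array([0.552 , 0.0789, 0.2046])] 0.09120599980968554
bar [array([ 0.5725, -0.0375,  0.1975]), array([ 0.6925, -0.0494,  0.2005])] 0.12064347558437222
cams [ 1.2989 -0.8374  1.2013] [0.2804 0.0818 1.3987]
weight [ 0.4456 -0.1268  0.014 ]
bowl [ 0.4269 -0.2859  0.03  ]
jar [ 0.6477 -0.4516  0.05  ]
wrench [0.4031 0.3227 0.005 ]
wr_end [0.4709 0.2811 0.005 ]
mug [0.6242 0.4103 0.04  ]
tile [0.5188 0.464  0.016 ]
mallet [ 0.4051 -0.4778  0.02  ]
vase [0.4571 0.7023 0.08  ]
bedcornerL [0.5812 0.2198 0.02  ]
bedcornerR [ 0.5773 -0.0026  0.02  ]
bedfarR [ 0.9787 -0.0115  0.02  ]
bottles on shelf [ 0.8948 -0.2218  0.    ]
bearing near [0.5922 0.1095 0.2   ]
handle scene 0.67 198 ((296.2000427246094, 220.6000213623047), (26.832813262939453, 8.049844741821289), 26.56505012512207)
handle top 0.72 387 ((323.5, 254.5), (39.0, 9.0), 90.0)
handle top 0.17 621 ((190.0, 263.0), (34.0, 18.0), 90.0)
guard_bar scene 0.93 1566 ((321.4119873046875, 279.8304443359375), (91.97909545898438, 25.353214263916016), 31.607501983642578)
guard_bar top 0.81 1558 ((366.0, 191.0), (96.0, 20.0), 90.0)
guard_bar top 0.18 481 ((241.65383911132812, 302.7691955566406), (13.590154647827148, 64.34522247314453), 33.6900634765625)
```

```bash
cat >> h.py <<'E'
np.set_printoptions(precision=4,suppress=True)
E
python3 - <<'E'
from h import *
from scipy.optimize import least_squares
a=snap('scene');b=snap('top')
R0=manip.read_state()['tool_rot']; print(Ro.from_rotvec(R0).as_matrix())
def model(p):
    x,y,yaw,xb,g,th=p
    L=[(-.239,-.075*np.sin(th),.135+.075*np.cos(th)),(-.143,-.075*np.sin(th),.135+.075*np.cos(th)),
       (xb-.055,-.12-.18*np.sin(g),.035+.18*np.cos(g)),(xb+.055,-.12-.18*np.sin(g),.035+.18*np.cos(g))]
    c,s=np.cos(yaw),np.sin(yaw);return np.array(L)@np.array([[c,s,0],[-s,c,0],[0,0,1]])+[x,y,0]
S=np.array([(287,217),(306,227),(289.5,250),(317,268)]);T=np.array([(324,273),(325,236),(372,229),(374.5,183)])
C=np.array([[.5812,.2198],[.5773,-.0026],[.9787,-.0115]])
def res(p):
    m=model(p); c,s=np.cos(p[2]),np.sin(p[2]); q=(C-p[:2])@np.array([[c,-s],[s,c]])
    return np.r_[(proj(a,m)-S).ravel(),(proj(b,m)-T).ravel(),(q[:,1]-[.11,-.11,-.11])/.003]
r=least_squares(res,[.7,.105,-.03,-.07,.2,.3]);print(r.x);print(r.fun);print(model(r.x))
E
```

```text
[[-0.9594  0.2819  0.    ]
 [ 0.2819  0.9594 -0.0001]
 [-0.     -0.0001 -1.    ]]
[ 0.6984  0.1069 -0.0361 -0.0609  0.1963  0.4516]
[-2.004  -0.9004  0.4966  0.7234 -1.9545 -1.3107 -2.2429 -3.4377 -0.1276
  0.002  -0.3885 -0.8814  1.6753 -4.3521 -0.9466 -0.1438 -0.4825 -1.2811
  0.5872]
[[ 0.4584  0.0829  0.2025]
 [ 0.5544  0.0794  0.2025]
 [ 0.577  -0.0439  0.2115]
 [ 0.6869 -0.0479  0.2115]]
```

Emit:
{"fn": "servo_tool", "kwargs": {"deltas": [[0.3, 0, 0, -6, 0, 0, -0.1], [0.3, 0, 0, -12, 0, 0, -0.25], [0.3, -6, -5, -16, 0, 0, -0.25], [0.3, -11, -9, -19, 0, 0, -0.25], [0.3, -16, -12.5, -19, 0, 0, -0.25]], "squeeze": 6}}

```text
time_s: 2.33
ee_pos: [0.2774, 0.4569, 0.3924]
tool_rot: [0.055, 3.14, 0.003]
force: [2.6, 0.4, -0.1]
finger_gap: 0.699
finger_force: 0.0
```

```bash
cat >> h.py <<'E'
def goto(X):
    s=manip.read_state(); R=Ro.from_rotvec(s['tool_rot']).as_matrix()
    w=Ro.from_euler('z',-.036).as_matrix()@np.diag([-1.,1,-1])
    print('t',s['time_s'],'pos',s['ee_pos'],'q',s['joint_pos'],'F',s['force'],'gap',s['finger_gap'])
    print('delta cm',100*R.T@(np.array(X)-s['ee_pos']),'turn',Ro.from_matrix(R.T@w).as_rotvec())
E
python3 -c "
from h import *
goto([.632,-.046,.36])"
```

```text
t 2.325 pos [0.2774 0.4569 0.3924] q [-1.1072  0.1333  0.0278  1.5664 -0.0038  1.4397  0.4567] F [ 2.5851  0.3685 -0.1414] gap 0.6992834693717278
delta cm [-37.1979 -49.0202   3.1758] turn [0.0021 0.0009 0.001 ]
```

Emit:
{"fn": "servo_tool", "kwargs": {"deltas": [[0.3, -3.5, -4.8, 0, 0, 0, 0], [0.3, -7.5, -9.7, 0, 0, 0, 0], [0.3, -11, -14.5, 0, 0, 0, 0], [0.3, -15, -19.5, 0, 0, 0, 0], [0.3, -18.6, -24.5, 1, 0, 0, 0]]}}

```text
time_s: 2.95
ee_pos: [0.4541, 0.2059, 0.3816]
tool_rot: [0.056, 3.14, 0.001]
force: [0.7, 1.5, 0.4]
finger_gap: 0.698
finger_force: 0.0
```

Emit:
{"fn": "servo_tool", "kwargs": {"deltas": [[0.3, -3.5, -4.8, 0, 0, 0, 0], [0.3, -7.5, -9.7, 0, 0, 0, 0], [0.3, -11, -14.5, 0, 0, 0, 0], [0.3, -15, -19.5, 0, 0, 0, 0], [0.3, -18.6, -24.5, 2, 0, 0, 0]]}}

```text
time_s: 3.58
ee_pos: [0.6296, -0.0425, 0.363]
tool_rot: [0.055, 3.139, 0.0]
force: [0.7, 0.9, 1.0]
finger_gap: 0.702
finger_force: 0.0
```

Run:
```python
from h import *
goto([.632,-.046,.193])
```

```text
t 3.575 pos [ 0.6296 -0.0425  0.363 ] q [-0.3513  0.3614  0.5147  1.3929 -0.177   1.4305  1.6956] F [0.6919 0.929  0.9798] gap 0.7022316404429363
delta cm [-0.208  -0.347  17.0015] turn [0.0001 0.0024 0.0009]
```

Emit:
{"fn": "servo_tool", "kwargs": {"deltas": [[0.3, -0.1, -0.2, 5, 0, 0, 0], [0.3, -0.2, -0.35, 10, 0, 0, 0], [0.3, -0.2, -0.35, 14, 0, 0, 0], [0.3, -0.2, -0.35, 17, 0, 0, 0], [0.3, -0.2, -0.35, 17, 0, 0, 0]]}}

```text
time_s: 4.2
ee_pos: [0.629, -0.0443, 0.1905]
tool_rot: [-0.056, -3.138, 0.0]
force: [-0.3, 0.2, 1.0]
finger_gap: 0.703
finger_force: 0.0
```

Run:
```python
from h import *
a=snap('scene','s1.png');b=snap('top','t1.png')
a=cv2.imread('pics/s1.png')[170:330,230:430];b=cv2.imread('pics/t1.png')[100:300,250:450]
cv2.imwrite('pics/c1.png',np.hstack([cv2.resize(a,(400,320)),cv2.resize(b,(400,400))[40:360]]))
```

```text
(no output)
```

View pics/c1.png

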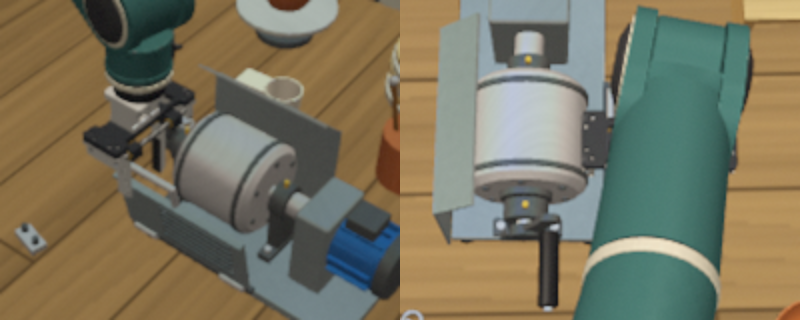

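The fingers straddle the bar close to its middle: bar mid is at about (147,178) in the crop, with finger tips at (157,170) and (122,200). I'll close on it.

Emit:
{"fn": "servo_tool", "kwargs": {"deltas": [[1, 0, 0, 0, 0, 0, 0], [1, 0, 0, 0, 0, 0, 0], [1, 0, 0, 0, 0, 0, 0], [1, 0, 0, 0, 0, 0, 0], [1, 0, 0, 0, 0, 0, 0]], "squeeze": 6}}

```text
time_s: 4.92
ee_pos: [0.63, -0.0445, 0.1922]
tool_rot: [0.056, 3.141, -0.0]
force: [-0.6, 0.2, -0.5]
finger_gap: 0.205
finger_force: 0.0
```

Emit:
{"fn": "servo_tool", "kwargs": {"deltas": [[1, 0, 0, 0, 0, 0, 0], [1, 0, 0, 0, 0, 0, 0], [1, 0, 0, 0, 0, 0, 0]]}}

```text
time_s: 5.3
ee_pos: [0.6299, -0.0444, 0.1921]
tool_rot: [-0.056, -3.141, 0.0]
force: [0.8, -0.3, -0.9]
finger_gap: 0.128
finger_force: 6.0
```

Emit:
{"fn": "servo_tool", "kwargs": {"deltas": [[1, 0, -1.6, 0.4, 0, 0, 0], [1, 0, -3.2, 0.9, 0, 0, 0], [1, 0, -4.7, 1.6, 0, 0, 0], [1, 0, -6.15, 2.4, 0, 0, 0], [1, 0, -7.55, 3.35, 0, 0, 0]]}}

```text
time_s: 5.92
ee_pos: [0.6276, -0.1209, 0.1582]
tool_rot: [0.057, 3.14, -0.0]
force: [6.3, 5.8, -3.2]
finger_gap: 0.126
finger_force: 6.0
```

Emit:
{"fn": "servo_tool", "kwargs": {"deltas": [[1, 0, -1.25, 1.05, 0, 0, 0], [1, 0, -2.45, 2.25, 0, 0, 0], [1, 0, -3.5, 3.5, 0, 0, 0], [1, 0, -4.4, 4.9, 0, 0, 0], [1, 0, -5.2, 6.35, 0, 0, 0]]}}

```text
time_s: 6.55
ee_pos: [0.6259, -0.1719, 0.0944]
tool_rot: [0.056, 3.14, 0.001]
force: [7.6, 9.1, -3.0]
finger_gap: 0.124
finger_force: 6.0
```

Emit:
{"fn": "servo_tool", "kwargs": {"deltas": [[1, 0, -0.6, 1.5, 0, 0, 0], [1, 0, -1.1, 3.0, 0, 0, 0], [1, 0, -1.4, 4.7, 0, 0, 0], [1, 0, -1.6, 6.4, 0, 0, 0], [1, 0, -1.6, 7.8, 0, 0, 0]]}}

```text
time_s: 7.18
ee_pos: [0.6251, -0.1874, 0.0165]
tool_rot: [0.055, 3.141, 0.002]
force: [0.3, 9.1, 10.9]
finger_gap: 0.122
finger_force: 6.0
```

Emit:
{"fn": "servo_tool", "kwargs": {"deltas": [[1, 0, 0, 0.2, 0, 0, 0], [1, 0, 0, 0.2, 0, 0, 0]]}}

```text
time_s: 7.42
ee_pos: [0.6244, -0.1874, 0.0143]
tool_rot: [-0.056, -3.14, -0.002]
force: [3.2, 7.6, -2.8]
finger_gap: 0.122
finger_force: 6.0
```

Emit:
{"fn": "servo_tool", "kwargs": {"deltas": [[0.65, 0, 0, 0, 0, 0, 0], [0.65, 0, 0, 0, 0, 0, 0], [0.65, 0, 0, -0.5, 0, 0, 0], [0.65, 0, 0, -5, 0, 0, 0], [0.3, 0, 0, -11, 0, 0, 0]]}}

```text
time_s: 8.05
ee_pos: [0.6239, -0.188, 0.1258]
tool_rot: [-0.057, -3.139, 0.0]
force: [0.4, -0.5, -0.6]
finger_gap: 0.425
finger_force: 0.0
```

Emit:
{"fn": "servo_tool", "kwargs": {"deltas": [[0.3, 0, 0, -6, 0, 0, 0], [0.3, 0, 0, -12, 0, 0, 0], [0.3, 0, 0, -18, 0, 0, 0], [0.3, 4.5, 4, -20, 0, 0, 0], [0.3, 9, 8, -20, 0, 0, 0]]}}

```text
time_s: 8.68
ee_pos: [0.5371, -0.1046, 0.3267]
tool_rot: [0.058, 3.138, -0.001]
force: [1.2, 0.3, -0.1]
finger_gap: 0.7
finger_force: 0.0
```

Run:
```python
from h import *
a=snap('scene','s2.png');b=snap('top','t2.png')
a=cv2.imread('pics/s2.png')[170:330,230:430];b=cv2.imread('pics/t2.png')[100:300,250:450]
cv2.imwrite('pics/c2.png',np.hstack([cv2.resize(a,(400,320)),cv2.resize(b,(400,400))[40:360]]))
goto([.49,.08,.27])
```

```text
t 8.775 pos [ 0.5349 -0.1013  0.326 ] q [-0.3168  0.1937  0.5269  1.6697 -0.1034  1.305   1.7678] F [ 0.0979 -0.349   0.3719] gap 0.699576437488237
delta cm [ 5.0691 17.9568  5.6504] turn [0.0027 0.0007 0.0039]
```

View pics/c2.png

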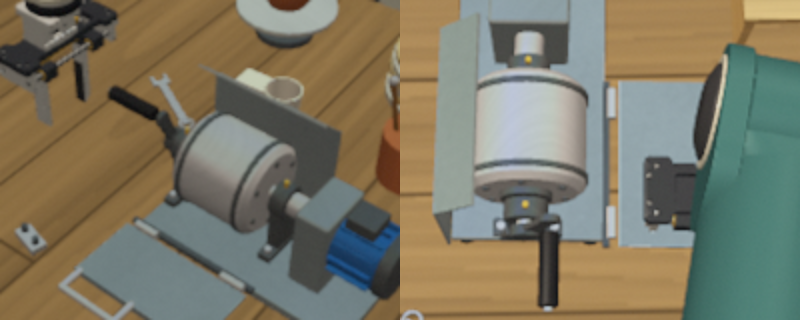

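The guard lies flat on the -y side. The handle is unmoved, with its tip at scene (286,217) and top (323,272). I'll go above it and then descend.

Emit:
{"fn": "servo_tool", "kwargs": {"deltas": [[0.3, 1, 4.5, 0, 0, 0, 0], [0.3, 2.5, 9, 0, 0, 0, 0], [0.3, 4, 13.5, 1, 0, 0, 0], [0.3, 4.5, 18, 3, 0, 0, 0], [0.3, 4.5, 18, 5, 0, 0, 0]]}}

```text
time_s: 9.4
ee_pos: [0.499, 0.0797, 0.2748]
tool_rot: [0.049, 3.141, 0.001]
force: [0.7, -0.6, -0.1]
finger_gap: 0.7
finger_force: 0.0
```

Run:
```python
from h import *
goto([.494,.0815,.183])
```

```text
t 9.4 pos [0.499  0.0797 0.2748] q [-0.566   0.1402  0.3858  1.8306 -0.0575  1.1811  1.3776] F [ 0.6518 -0.6432 -0.1098] gap 0.700230780538897
delta cm [0.5106 0.1563 9.1846] turn [0.0007 0.0004 0.0045]
```

Emit:
{"fn": "servo_tool", "kwargs": {"deltas": [[0.3, 0.3, 0.1, 4, 0, 0, 0], [0.3, 0.5, 0.15, 7, 0, 0, 0], [0.3, 0.5, 0.15, 9.2, 0, 0, 0], [1, 0.5, 0.15, 9.2, 0, 0, 0], [1, 0.5, 0.15, 9.2, 0, 0, 0]], "squeeze": 30}}

```text
time_s: 10.02
ee_pos: [0.4949, 0.0783, 0.1842]
tool_rot: [0.057, 3.14, 0.0]
force: [-0.4, -0.3, -0.4]
finger_gap: 0.524
finger_force: 0.0
```

Emit:
{"fn": "servo_tool", "kwargs": {"deltas": [[1, 0, 0, 0, 0, 0, 0], [1, 0, 0, 0, 0, 0, 0], [1, 0, 0, 0, 0, 0, 0]]}}

```text
time_s: 10.4
ee_pos: [0.4947, 0.0785, 0.1835]
tool_rot: [0.056, 3.14, 0.0]
force: [1.2, 0.7, 0.3]
finger_gap: 0.266
finger_force: 30.0
```

Run:
```python
import numpy as np
for k in range(1,14):
    a=.5*k; t=a+.1*np.arange(1,6)
    print(a,[[1,0,round(float(-7.5*(np.sin(x)-np.sin(a))),2),round(float(-7.5*(np.cos(x)-np.cos(a))),2),0,0,0] for x in t])
```

```text
0.5 [[1, 0, -0.64, 0.39, 0, 0, 0], [1, 0, -1.24, 0.85, 0, 0, 0], [1, 0, -1.78, 1.36, 0, 0, 0], [1, 0, -2.28, 1.92, 0, 0, 0], [1, 0, -2.72, 2.53, 0, 0, 0]]
1.0 [[1, 0, -0.37, 0.65, 0, 0, 0], [1, 0, -0.68, 1.33, 0, 0, 0], [1, 0, -0.92, 2.05, 0, 0, 0], [1, 0, -1.08, 2.78, 0, 0, 0], [1, 0, -1.17, 3.52, 0, 0, 0]]
1.5 [[1, 0, -0.02, 0.75, 0, 0, 0], [1, 0, 0.04, 1.5, 0, 0, 0], [1, 0, 0.18, 2.23, 0, 0, 0], [1, 0, 0.38, 2.96, 0, 0, 0], [1, 0, 0.66, 3.65, 0, 0, 0]]
2.0 [[1, 0, 0.35, 0.67, 0, 0, 0], [1, 0, 0.76, 1.29, 0, 0, 0], [1, 0, 1.23, 1.88, 0, 0, 0], [1, 0, 1.75, 2.41, 0, 0, 0], [1, 0, 2.33, 2.89, 0, 0, 0]]
2.5 [[1, 0, 0.62, 0.42, 0, 0, 0], [1, 0, 1.28, 0.77, 0, 0, 0], [1, 0, 1.98, 1.06, 0, 0, 0], [1, 0, 2.69, 1.27, 0, 0, 0], [1, 0, 3.43, 1.42, 0, 0, 0]]
3.0 [[1, 0, 0.75, 0.07, 0, 0, 0], [1, 0, 1.5, 0.06, 0, 0, 0], [1, 0, 2.24, -0.02, 0, 0, 0], [1, 0, 2.97, -0.17, 0, 0, 0], [1, 0, 3.69, -0.4, 0, 0, 0]]
3.5 [[1, 0, 0.69, -0.3, 0, 0, 0], [1, 0, 1.34, -0.66, 0, 0, 0], [1, 0, 1.96, -1.09, 0, 0, 0], [1, 0, 2.53, -1.58, 0, 0, 0], [1, 0, 3.05, -2.12, 0, 0, 0]]
4.0 [[1, 0, 0.46, -0.59, 0, 0, 0], 
[... 200 characters left out ...]
, 0, 0, 0], [1, 0, 0.04, -2.98, 0, 0, 0], [1, 0, -0.14, -3.71, 0, 0, 0]]
5.0 [[1, 0, -0.25, -0.71, 0, 0, 0], [1, 0, -0.57, -1.39, 0, 0, 0], [1, 0, -0.95, -2.03, 0, 0, 0], [1, 0, -1.4, -2.63, 0, 0, 0], [1, 0, -1.9, -3.19, 0, 0, 0]]
5.5 [[1, 0, -0.56, -0.5, 0, 0, 0], [1, 0, -1.16, -0.95, 0, 0, 0], [1, 0, -1.81, -1.33, 0, 0, 0], [1, 0, -2.49, -1.64, 0, 0, 0], [1, 0, -3.2, -1.89, 0, 0, 0]]
6.0 [[1, 0, -0.73, -0.17, 0, 0, 0], [1, 0, -1.47, -0.27, 0, 0, 0], [1, 0, -2.22, -0.3, 0, 0, 0], [1, 0, -2.97, -0.25, 0, 0, 0], [1, 0, -3.71, -0.12, 0, 0, 0]]
6.5 [[1, 0, -0.72, 0.2, 0, 0, 0], [1, 0, -1.42, 0.47, 0, 0, 0], [1, 0, -2.09, 0.8, 0, 0, 0], [1, 0, -2.72, 1.21, 0, 0, 0], [1, 0, -3.31, 1.67, 0, 0, 0]]
```

Emit:
{"fn": "servo_tool", "kwargs": {"deltas": [[1, 0, -0.64, 0.39, 0, 0, 0], [1, 0, -1.24, 0.85, 0, 0, 0], [1, 0, -1.78, 1.36, 0, 0, 0], [1, 0, -2.28, 1.92, 0, 0, 0], [1, 0, -2.72, 2.53, 0, 0, 0]]}}

```text
time_s: 11.02
ee_pos: [0.4938, 0.0524, 0.1576]
tool_rot: [0.055, 3.14, 0.002]
force: [6.9, 13.1, -7.4]
finger_gap: 0.267
finger_force: 30.0
```

Emit:
{"fn": "servo_tool", "kwargs": {"deltas": [[1, 0, -0.37, 0.65, 0, 0, 0], [1, 0, -0.68, 1.33, 0, 0, 0], [1, 0, -0.92, 2.05, 0, 0, 0], [1, 0, -1.08, 2.78, 0, 0, 0], [1, 0, -1.17, 3.52, 0, 0, 0]]}}

```text
time_s: 11.65
ee_pos: [0.4935, 0.0418, 0.1227]
tool_rot: [0.053, 3.14, 0.004]
force: [3.2, 18.4, 0.3]
finger_gap: 0.267
finger_force: 30.0
```

Emit:
{"fn": "servo_tool", "kwargs": {"deltas": [[1, 0, 0.1, 0.75, 0, 0, 0], [1, 0, 0.25, 1.5, 0, 0, 0], [1, 0, 0.43, 2.23, 0, 0, 0], [1, 0, 0.63, 2.96, 0, 0, 0], [1, 0, 0.9, 3.65, 0, 0, 0]]}}

```text
time_s: 12.28
ee_pos: [0.4938, 0.0494, 0.0863]
tool_rot: [0.055, 3.14, 0.002]
force: [0.9, 9.5, 8.2]
finger_gap: 0.27
finger_force: 30.0
```

Emit:
{"fn": "servo_tool", "kwargs": {"deltas": [[1, 0, 0.35, 0.67, 0, 0, 0], [1, 0, 0.76, 1.29, 0, 0, 0], [1, 0, 1.23, 1.88, 0, 0, 0], [1, 0, 1.75, 2.41, 0, 0, 0], [1, 0, 2.33, 2.89, 0, 0, 0]]}}

```text
time_s: 12.9
ee_pos: [0.4946, 0.0731, 0.0579]
tool_rot: [0.055, 3.14, 0.002]
force: [-3.5, 8.7, 22.9]
finger_gap: 0.266
finger_force: 30.0
```

Emit:
{"fn": "servo_tool", "kwargs": {"deltas": [[1, 0, 0.62, 0.42, 0, 0, 0], [1, 0, 1.28, 0.77, 0, 0, 0], [1, 0, 1.98, 1.06, 0, 0, 0], [1, 0, 2.69, 1.27, 0, 0, 0], [1, 0, 3.43, 1.42, 0, 0, 0]]}}

```text
time_s: 13.52
ee_pos: [0.4957, 0.1063, 0.0444]
tool_rot: [0.057, 3.14, 0.001]
force: [-11.7, -1.2, 42.8]
finger_gap: 0.271
finger_force: 30.0
```

Emit:
{"fn": "servo_tool", "kwargs": {"deltas": [[1, 0, 0.75, 0.0, 0, 0, 0], [1, 0, 1.5, -0.06, 0, 0, 0], [1, 0, 2.24, -0.16, 0, 0, 0], [1, 0, 2.97, -0.32, 0, 0, 0], [1, 0, 3.69, -0.55, 0, 0, 0]]}}

```text
time_s: 14.15
ee_pos: [0.4966, 0.141, 0.0481]
tool_rot: [-0.059, -3.141, 0.004]
force: [4.2, -9.4, -3.4]
finger_gap: 0.271
finger_force: 30.0
```

Emit:
{"fn": "servo_tool", "kwargs": {"deltas": [[1, 0, 0.69, -0.3, 0, 0, 0], [1, 0, 1.34, -0.66, 0, 0, 0], [1, 0, 1.96, -1.09, 0, 0, 0], [1, 0, 2.53, -1.58, 0, 0, 0], [1, 0, 3.05, -2.12, 0, 0, 0]]}}

```text
time_s: 14.78
ee_pos: [0.4975, 0.1726, 0.069]
tool_rot: [-0.057, -3.141, 0.002]
force: [6.0, -2.0, -12.2]
finger_gap: 0.267
finger_force: 30.0
```

Emit:
{"fn": "servo_tool", "kwargs": {"deltas": [[1, 0, 0.46, -0.59, 0, 0, 0], [1, 0, 0.86, -1.23, 0, 0, 0], [1, 0, 1.2, -1.9, 0, 0, 0], [1, 0, 1.46, -2.6, 0, 0, 0], [1, 0, 1.66, -3.32, 0, 0, 0]]}}

```text
time_s: 15.4
ee_pos: [0.4981, 0.1899, 0.1024]
tool_rot: [-0.056, -3.141, 0.001]
force: [4.4, 2.1, -11.8]
finger_gap: 0.269
finger_force: 30.0
```

Radial forces are small now; I'll carry on round.

Emit:
{"fn": "servo_tool", "kwargs": {"deltas": [[1, 0, 0.12, -0.74, 0, 0, 0], [1, 0, 0.17, -1.49, 0, 0, 0], [1, 0, 0.14, -2.24, 0, 0, 0], [1, 0, 0.04, -2.98, 0, 0, 0], [1, 0, -0.14, -3.71, 0, 0, 0]]}}

```text
time_s: 16.02
ee_pos: [0.4981, 0.189, 0.1397]
tool_rot: [-0.056, -3.141, -0.0]
force: [4.0, 5.2, -8.2]
finger_gap: 0.269
finger_force: 30.0
```

Emit:
{"fn": "servo_tool", "kwargs": {"deltas": [[1, 0, -0.25, -0.71, 0, 0, 0], [1, 0, -0.57, -1.39, 0, 0, 0], [1, 0, -0.95, -2.03, 0, 0, 0], [1, 0, -1.4, -2.63, 0, 0, 0], [1, 0, -1.9, -3.19, 0, 0, 0]]}}

```text
time_s: 16.65
ee_pos: [0.4975, 0.1702, 0.1719]
tool_rot: [0.055, 3.141, 0.001]
force: [2.1, 5.4, -4.4]
finger_gap: 0.269
finger_force: 30.0
```

Emit:
{"fn": "servo_tool", "kwargs": {"deltas": [[1, 0, -0.56, -0.5, 0, 0, 0], [1, 0, -1.16, -0.95, 0, 0, 0], [1, 0, -1.81, -1.33, 0, 0, 0], [1, 0, -2.49, -1.64, 0, 0, 0], [1, 0, -3.2, -1.89, 0, 0, 0]]}}

```text
time_s: 17.27
ee_pos: [0.4965, 0.1381, 0.191]
tool_rot: [0.055, 3.141, 0.001]
force: [2.1, 4.7, 0.2]
finger_gap: 0.269
finger_force: 30.0
```

Emit:
{"fn": "servo_tool", "kwargs": {"deltas": [[1, 0, -0.73, -0.17, 0, 0, 0], [1, 0, -1.47, -0.27, 0, 0, 0], [1, 0, -2.22, -0.3, 0, 0, 0], [1, 0, -2.97, -0.25, 0, 0, 0], [1, 0, -3.71, -0.12, 0, 0, 0]]}}

```text
time_s: 17.9
ee_pos: [0.4953, 0.1, 0.1922]
tool_rot: [0.057, 3.14, -0.0]
force: [2.7, 1.3, 2.3]
finger_gap: 0.268
finger_force: 30.0
```

Emit:
{"fn": "servo_tool", "kwargs": {"deltas": [[1, 0, -0.72, 0.2, 0, 0, 0], [1, 0, -1.42, 0.47, 0, 0, 0], [1, 0, -2.09, 0.8, 0, 0, 0], [1, 0, -2.72, 1.21, 0, 0, 0], [1, 0, -3.31, 1.67, 0, 0, 0]]}}

```text
time_s: 18.52
ee_pos: [0.4942, 0.067, 0.1751]
tool_rot: [0.057, 3.14, -0.0]
force: [7.6, 1.9, -0.8]
finger_gap: 0.267
finger_force: 30.0
```

```bash
cat > fit.py <<'E'
from h import *
from scipy.optimize import least_squares
# y,z,Fy,Fz,direction
D=np.array([l.split() for l in open('d.txt')],float)
c=least_squares(lambda c:np.hypot(D[:,0]-c[0],D[:,1]-c[1])-.075,[.1167,.119]);print('centre',c.x,'maxres',abs(c.fun).max())
d=D[:,:2]-c.x; th=np.arctan2(-d[:,0],d[:,1])
tau=-.075*(-np.cos(th)*D[:,2]-np.sin(th)*D[:,3]); s=D[:,4]
def fit(m):
    M=np.c_[s,np.sin(th),np.cos(th)][m]; p=np.linalg.lstsq(M,tau[m],rcond=None)[0]
    A=np.hypot(*p[1:]); phi=np.arctan2(-p[2],-p[1]); rs=tau[m]-M@p
    C=np.linalg.inv(M.T@M)*rs.var()*len(rs)/max(1,len(rs)-3)
    print('drag %.3f A %.3f target theta %.3f sd %.2f'%(p[0],A,(np.pi-phi)%(2*np.pi),np.sqrt(C[1,1])/A),'res',rs)
print(np.c_[th%(2*np.pi),tau])
rad=abs(-np.sin(th)*D[:,2]+np.cos(th)*D[:,3])
fit(th<9);fit(rad<12)
E
cat > d.txt <<'E'
.0524 .1576 13.1 -7.4 1
.0418 .1227 18.4 .3 1
.0494 .0863 9.5 8.2 1
.0731 .0579 8.7 22.9 1
.1063 .0444 -1.2 42.8 1
.141 .0481 -9.4 -3.4 1
.1726 .069 -2 -12.2 1
.1899 .1024 2.1 -11.8 1
.189 .1397 5.2 -8.2 1
.1702 .1719 5.4 -4.4 1
.1381 .191 4.7 .2 1
.1 .1922 1.3 2.3 1
.067 .1751 1.9 -.8 1
E
python3 fit.py
```

```text
centre [0.1168 0.119 ] maxres 0.0003530227083477083
[[1.031  0.0289]
 [1.5218 0.0901]
 [2.0228 0.242 ]
 [2.5211 0.4678]
 [3.002  0.5357]
 [3.4706 0.7496]
 [3.9817 0.7815]
 [4.4889 0.8281]
 [4.9913 0.6986]
 [5.4927 0.5194]
 [5.9953 0.3337]
 [0.2255 0.1336]
 [0.726  0.0667]]
drag 0.433 A 0.389 target theta 2.573 sd 0.03 res [-0.0152 -0.0051  0.0126  0.0554 -0.0587  0.0128 -0.035   0.0293  0.0083
  0.001   0.0085 -0.022   0.008 ]
drag 0.431 A 0.393 target theta 2.586 sd 0.04 res [ 0.014  -0.0371  0.0249  0.0032 -0.0033  0.0065 -0.0207  0.0125]
```

Run:
```python
import numpy as np
T=np.linspace(.72,2.58,21)
for k in range(4):
    a=T[5*k]; t=T[5*k+1:5*k+6]
    print([[1,0,round(float(-7.5*(np.sin(x)-np.sin(a))),2),round(float(-7.5*(np.cos(x)-np.cos(a))),2),0,0,0] for x in t])
```

```text
[[1, 0, -0.5, 0.48, 0, 0, 0], [1, 0, -0.96, 1.01, 0, 0, 0], [1, 0, -1.36, 1.58, 0, 0, 0], [1, 0, -1.71, 2.18, 0, 0, 0], [1, 0, -2.0, 2.82, 0, 0, 0]]
[[1, 0, -0.23, 0.66, 0, 0, 0], [1, 0, -0.4, 1.33, 0, 0, 0], [1, 0, -0.51, 2.02, 0, 0, 0], [1, 0, -0.55, 2.72, 0, 0, 0], [1, 0, -0.53, 3.42, 0, 0, 0]]
[[1, 0, 0.09, 0.69, 0, 0, 0], [1, 0, 0.24, 1.37, 0, 0, 0], [1, 0, 0.45, 2.04, 0, 0, 0], [1, 0, 0.73, 2.68, 0, 0, 0], [1, 0, 1.06, 3.29, 0, 0, 0]]
[[1, 0, 0.39, 0.58, 0, 0, 0], [1, 0, 0.83, 1.12, 0, 0, 0], [1, 0, 1.32, 1.62, 0, 0, 0], [1, 0, 1.85, 2.07, 0, 0, 0], [1, 0, 2.42, 2.47, 0, 0, 0]]
```

Emit:
{"fn": "servo_tool", "kwargs": {"deltas": [[1, 0, -0.5, 0.48, 0, 0, 0], [1, 0, -0.96, 1.01, 0, 0, 0], [1, 0, -1.36, 1.58, 0, 0, 0], [1, 0, -1.71, 2.18, 0, 0, 0], [1, 0, -2.0, 2.82, 0, 0, 0]]}}

```text
time_s: 19.15
ee_pos: [0.4936, 0.0472, 0.1469]
tool_rot: [0.056, 3.14, -0.0]
force: [7.9, 2.3, -0.1]
finger_gap: 0.27
finger_force: 30.0
```

Emit:
{"fn": "servo_tool", "kwargs": {"deltas": [[1, 0, -0.23, 0.66, 0, 0, 0], [1, 0, -0.4, 1.33, 0, 0, 0], [1, 0, -0.51, 2.02, 0, 0, 0], [1, 0, -0.55, 2.72, 0, 0, 0], [1, 0, -0.53, 3.42, 0, 0, 0]]}}

```text
time_s: 19.77
ee_pos: [0.4935, 0.0422, 0.1127]
tool_rot: [0.056, 3.14, 0.0]
force: [5.7, 3.4, 2.2]
finger_gap: 0.268
finger_force: 30.0
```

Emit:
{"fn": "servo_tool", "kwargs": {"deltas": [[1, 0, 0.09, 0.69, 0, 0, 0], [1, 0, 0.24, 1.37, 0, 0, 0], [1, 0, 0.45, 2.04, 0, 0, 0], [1, 0, 0.73, 2.68, 0, 0, 0], [1, 0, 1.06, 3.29, 0, 0, 0]]}}

```text
time_s: 20.4
ee_pos: [0.4938, 0.0529, 0.0799]
tool_rot: [0.056, 3.14, 0.0]
force: [4.3, 3.0, 5.6]
finger_gap: 0.271
finger_force: 30.0
```

Emit:
{"fn": "servo_tool", "kwargs": {"deltas": [[1, 0, 0.39, 0.58, 0, 0, 0], [1, 0, 0.83, 1.12, 0, 0, 0], [1, 0, 1.32, 1.62, 0, 0, 0], [1, 0, 1.85, 2.07, 0, 0, 0], [1, 0, 2.42, 2.47, 0, 0, 0]]}}

```text
time_s: 21.02
ee_pos: [0.4946, 0.077, 0.0554]
tool_rot: [0.056, 3.14, 0.0]
force: [2.4, 1.4, 13.1]
finger_gap: 0.267
finger_force: 30.0
```

Emit:
{"fn": "servo_tool", "kwargs": {"deltas": [[1, 0, 0, 0, 0, 0, 0], [1, 0, 0, 0, 0, 0, 0], [1, 0, 0, 0, 0, 0, 0], [1, 0, 0, 0, 0, 0, 0]]}}

```text
time_s: 21.52
ee_pos: [0.4946, 0.0777, 0.0552]
tool_rot: [0.055, 3.14, 0.001]
force: [5.9, 5.8, -1.3]
finger_gap: 0.269
finger_force: 30.0
```

Run:
```python
from h import *
s=manip.read_state();p=s['ee_pos'];print(p,s['force'],s['finger_force'],'theta',np.arctan2(-(p[1]-.1168),p[2]-.119))
a=snap('scene','s3.png');b=snap('top','t3.png')
a=cv2.imread('pics/s3.png')[170:330,230:430];b=cv2.imread('pics/t3.png')[100:300,250:450]
cv2.imwrite('pics/c3.png',np.hstack([cv2.resize(a,(400,320)),cv2.resize(b,(400,400))[40:360]]))
```

```text
[0.4946 0.0777 0.0552] [ 5.8967  5.8061 -1.2969] 29.993469715118408 theta 2.5912659229193493
```

View pics/c3.png

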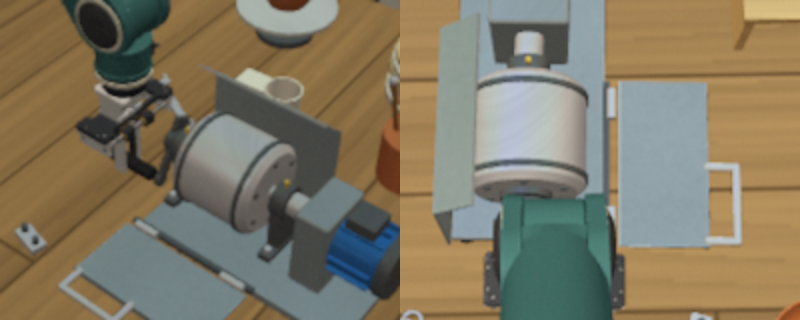

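The handle is held low on the guard side (crop (140,165)) at θ = 2.59, against a fitted target of 2.58. The guard is still flat and the bystanders in view have not moved.

```bash
python3 -c "
from plant import manip
print(manip.job_done())"
```

```text
the job is handed in; nothing more can be done
None
```

The job is handed in, though it returned no verdict: the guard is fully down, the drum stands still within about 2° of the heavy-side-down angle I fitted from the crank forces, and the grip is still closed on the handle at 30 N.

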